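Push a smeared jar cap through the reject box's swing flap

TASK

Reject the smeared cap: with the fingertips push the gold jar cap that has a dark smear along the worktop, through the red swing flap of the steel reject box, far enough in that the flap drops shut behind it once you draw the fingers back out. Only push it, do not lift it; leave the clean cap and everything else on the worktop as they are.

Things in the scene. Friction and masses are not known exactly. Their poses are not given: they have to be found in the camera images.
- smeared_cap: gold metal jar cap with a dark smear on top, a disc 63 mm across and 10 mm high, 11 to 17 g, lying flat on the worktop, loose; origin at the centre of its underside, z up
- clean_cap: the same gold cap without a smear, to be left alone; origin at the centre of its underside. Which of the two caps lies nearer the robot varies
- reject_box: low open-topped steel box without floor (the worktop runs through), fixed. Origin on the worktop in mid doorway; x points level in through the doorway, y to its left, z up. Doorway 124 mm wide between cheeks 74 mm high (x -12 to 18 mm), open overhead. Side walls 34 mm high at y = +-62 mm. In front two flared guide plates 22 mm high run out to x = -53 mm, y = +-86 mm
- back_wall (a point): foot of the inner face of the reject box's back wall (50 mm high), 136 mm in from the doorway. The flap can hang shut only when the whole cap lies at least 22 mm past the doorway plane, its centre thus 54 mm or more past it
- flap (a joint): swing flap, rad: 0 hangs shut in the doorway, grows as it swings in and up, stop 1.4; does not swing outward, closed by its own weight (30 g). Red plate 116 mm wide, spanning 6 to 28 mm above the worktop when shut, so a cap pushes it open; hung by two side arms 104 mm apart, open between them above the plate: upright fingers can follow in some 36 mm past the doorway
- flap_edge (a point): middle of the flap's lower edge, 60 mm from the pivot line, which lies 66 mm above the worktop in the doorway plane
- jar: loose glass jar of paste, 70 mm across, 112 mm high, bystander; origin at the centre of its underside
- label_roll: loose roll of labels, 66 mm across, 39 mm high, bystander; origin at the centre of its underside
- marker: loose marker pen, 122 mm long, 15 mm thick, lying, bystander; origin at the middle of its underside
- counter: loose hand tally counter, about 44x51x30 mm, bystander; origin at the centre of its underside
Things that resemble listed ones, but are neither listed nor needed, are in the scene too. Leave any pink look-alike of the smeared_cap alone.

How it is judged (in metres and radians):
On the way:
1. the smeared cap is under the pushed-open flap, in the doorway (value of joint flap above 0.35 rad and x of smeared_cap in the frame of reject_box between -0.01 and 0.06 m and height (world z) of smeared_cap below 0.015 m), for 0.1 s.
At the end, for the whole second after the job is handed in: the smeared cap lies flat and at rest on the worktop inside the reject box, its centre 50 to 110 mm past the doorway, and the flap hangs shut (within 0.1 rad); clean cap, jar, label roll, marker and tally counter within 15 mm of where they were (x of smeared_cap in the frame of reject_box between 0.05 and 0.11 m and y of smeared_cap in the frame of reject_box between -0.035 and 0.035 m and height (world z) of smeared_cap below 0.008 m and angle between smeared_cap's own z axis and vertical below 0.15 rad and linear speed of smeared_cap below 0.01 m/s and value of joint flap below 0.1 rad and distance of each of clean_cap, jar, label_roll, marker, counter from where it was at the start of the episode below 0.015 m); the robot touches nothing.
It fails at once if the smeared cap is lifted (more than 20 mm off the worktop) (height (world z) of smeared_cap above 0.02 m).
It fails at once if the clean cap, jar, label roll, marker or counter is moved more than 15 mm (distance of any of clean_cap, jar, label_roll, marker, counter from where it was at the start of the episode above 0.015 m).
It also fails if it takes over 64 s, if anything falls off the work surface, if the arm or the gripper's body presses on something with over 40 N, if the wrist force passes 120 N, or if a joint passes its speed limit or range.

ROBOT

A 7-joint arm with a two-finger parallel gripper is mounted at the origin on a cart in front of the work surface, level with it; the furniture and walls round the work are solid. World frame = base frame: x ahead of the robot, y to its left, z up, the work surface at z = 0. Lengths are in mm, angles in rad, forces in N, time in s.
With the tool pointing down it reaches from about 400 to 875 mm from the base axis. Payload 4.4 kg.
Tool frame: the origin (TCP) lies midway between the tips of the shut fingers; the grasp point (between the pads) lies 19 mm behind it (ctrl.pinch_z is the distance from the TCP to the grasp point, in mm); z points along the fingers, y is the line along which they close (so a half turn about z gives the same grasp; the last joint's range is limited). The gripper opens to 85 mm and grips with 20 to 120 N. Pads are 22 mm wide; open, the fingers measure 114 mm over their backs; the gripper's body (76 mm by 85 mm) begins 54 mm behind the grasp point. The pads swing forward as they close: fully open they stand 13 mm farther back than shut.
Start: joints at [-1.359, 0.628, 0.038, 1.517, -0.027, 0.996, -0.02], TCP at [178.232, 625.101, 231.313] pointing down, gripper open.
Joint ranges: [-3.06, 3.06], [-0.37, 2.12], [-1.25, 1.32], [0.18, 2.47], [-1.1, 4.24], [0.23, 1.98], [-2.94, 2.94]. Speed limits (rad/s): [2.57, 2.57, 3.14, 3.14, 3.14, 3.14, 3.14].

INTERFACE

Orientations are given as [roll, pitch, yaw] about the fixed x, y, z axes, in that order (R = Rz(yaw) Ry(pitch) Rx(roll)).
In Python, from cell import read_state, cams, order, ctrl gives the robot as it stands.
- The arm moves only by the tool move_arm, never from a script. Its argument "targets" is text: rows parted by semicolons, each of 7 numbers parted by spaces: the gripper's target within -1 to 1 (fully open at 1, half-way at 0, shut at -1), then the shift along the tool's x, y, z in cm, then the turn, a rotation vector about the tool's x, y, z in degrees. A call has 1 to 5 rows; each row shifts and turns the commanded pose from where the row before left it, along the tool's axes as they then stand; what a row does not reach is not made up. A row lasts 1/12 s, in which the tool goes at most 41.7 mm and 7.16 degrees, less where a joint would pass 70% of its speed; a pose out of reach is approached as far as the arm can. A call with a gripper value outside its range is refused whole. The fingers move at their own pace and stop on an object; the grip force is fixed at half the most. Time passes only in rows, so rows that do not move let the fingers close. It gives the time, the measured TCP pose, the force, the opening and the grip force at its end, in the units of the state.
- read_state(): the state, without advancing time (a new reading comes with each control period).
- cams.get_image(name): name is "scene" or "top" or "wrist"; returns a dict with "color" (420x560x3 uint8, red, green, blue), "fovy" (degrees; the focal length in pixels is half the picture's height over the tangent of half this angle, whatever the lens; pixels are square), "cx", "cy" (the principal point, pixels), "rvec" (rotation vector, rad) and "tvec" (3), from world to camera coordinates, as OpenCV has them. Camera axes: x right, y down, z forward; pixel columns grow to the right and rows downward; lengths in mm; the calibration is good to about 2 mm. A picture is of the moment at which its call begins. There is no depth.
- order.finish_job(): hands the job in; it is judged then, once.
The state is a dict: "clock": time; "qpos": joint angles; "qd": joint speeds; "tau": joint torques, N m; "eef_pos": TCP position; "tool_rot": TCP orientation; "force": force on the tool from outside, world axes, zero at the start; "torque": the same for the moment, N m; "width": finger opening in mm; "gripper_force": force on a finger pad.
Only numpy, scipy, OpenCV 4.12 (cv2) and the standard library are available. Lean on these libraries where they do the work, as an engineer would, in place of code of your own. Each camera call takes 0.05 s, during which the arm holds its last target. There are 200 camera calls.

## Working session

There is one attempt and no reset: what is moved stays moved. The work goes in short steps, Python scripts to look and compute and a tool call to move; the robot and the scene stay as the last step left them, time stands still between calls to the robot, and variables do not carry over. Pictures are saved under pics/ and viewed, at most 14 in all, crops included, and the job is handed in when it is done.

Besides the shell and the picture viewer there is one more tool, called by a JSON object that holds its "name" and its "arguments", one argument or row to a line. move_arm: Moves the arm, as the interface text tells. Its arguments: {"type":"object","properties":{"targets":{"type":"string"}},"required":["targets"]}

```bash
mkdir -p pics
cat > h.py <<'E'
import numpy as np, cv2
from cell import read_state, cams, order, ctrl
def K(im):
    f=210/np.tan(np.radians(im["fovy"]/2)); return np.array([[f,0,im["cx"]],[0,f,im["cy"]],[0,0,1.]])
def ray(im,u,v,z=0.):
    R=cv2.Rodrigues(np.array(im["rvec"],float))[0]; t=np.array(im["tvec"],float).ravel()
    c=-R.T@t; d=R.T@np.linalg.solve(K(im),[u,v,1.]); return c+d*(z-c[2])/d[2]
def proj(im,p):
    return cv2.projectPoints(np.array(p,float).reshape(-1,3),np.array(im["rvec"],float),np.array(im["tvec"],float),K(im),None)[0].reshape(-1,2)
E
python3 - <<'E'
from h import *
import pickle
d={}
for n in("top","scene"):
    d[n]=cams.get_image(n); cv2.imwrite(f"pics/{n}0.png",d[n]["color"][:,:,::-1])
pickle.dump(d,open("d0.pkl","wb"))
print(read_state()); print(ray(d["top"],280,210),d["top"]["fovy"],d["top"]["tvec"])
E
```

```text
{'clock': 0.1, 'qpos': array([-1.35879726,  0.62924878,  0.03840769,  1.51825867, -0.02700823,
        0.9963198 , -0.01999591]), 'qd': array([-0.00073279, -0.00278281,  0.00113242, -0.001416  ,  0.0010415 ,
       -0.00027228,  0.0009941 ]), 'tau': array([ 2.36531589e-03, -5.64517772e+01,  1.23025138e+00, -1.93971169e+01,
        1.13106650e-02,  5.44767041e-03, -1.05774896e-05]), 'eef_pos': array([178.0489201 , 624.5543047 , 230.48650483]), 'tool_rot': array([-3.13987447e+00, -1.16412922e-05,  2.86382338e+00]), 'force': array([-0.68991473,  0.16403556,  0.37701236]), 'torque': array([ 0.00456561,  0.04221036, -0.00593422]), 'gripper_force': 0.0, 'width': 85.47627303702727}
[651.98723696 -40.1851389    0.        ] 57.37368820120433 [ -40.78025173  618.56764703 1062.95180517]
```

View pics/top0.png

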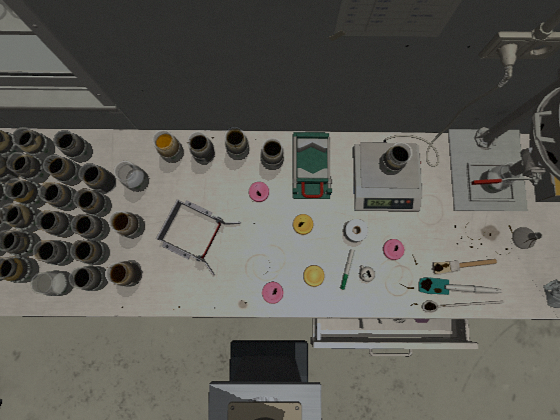

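View pics/scene0.png

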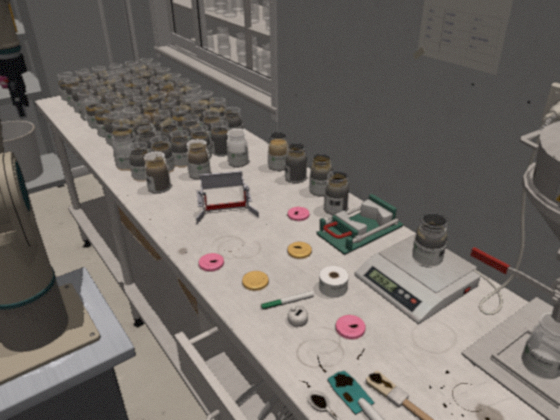

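The top view shows gold caps at (303,224), which looks marked, and (314,275), and the reject box at (190,232) with its red flap at (209,240) facing right. I'll enlarge both views and measure.

Run:
```python
from h import *
import pickle
d=pickle.load(open("d0.pkl","rb"))
a=d["top"]["color"][180:310,145:345]; cv2.imwrite("pics/topc.png",cv2.resize(a,None,fx=4,fy=4,interpolation=2)[:,:,::-1])
a=d["scene"]["color"][165:315,180:380]; cv2.imwrite("pics/scenec.png",cv2.resize(a,None,fx=4,fy=4,interpolation=2)[:,:,::-1])
for n in d:
    im=d[n]; h=cv2.cvtColor(im["color"],cv2.COLOR_RGB2HSV)
    for nm,lo,hi,z in(("gold",(15,120,110),(30,255,255),10),("red",(0,150,60),(6,255,255),17),("red2",(174,150,60),(180,255,255),17)):
        m=cv2.inRange(h,lo,hi); m=cv2.morphologyEx(m,cv2.MORPH_CLOSE,np.ones((5,5))) if nm=="gold" else m
        k,_,s,_=cv2.connectedComponentsWithStats(m)
        _,L=cv2.connectedComponents(m)
        for i in range(1,k):
            if s[i,4]>25:
                ys,xs=np.where(L==i); r=cv2.minAreaRect(np.c_[xs,ys].astype(np.float32)); c=r[0]
                print(n,nm,s[i],np.round(c,1),np.round(r[1],1),round(r[2]),np.round(ray(im,*c,z),1), "std V",h[...,2][L==i].std().round(1))
```

```text
top gold [157 137  15  12 139] [164.  142.5] [11. 14.] 90 [861.7 323.6  10. ] std V 5.1
top gold [555 178   5  17  69] [557. 186.] [16.  4.] 90 [ 733.2 -897.4   10. ] std V 7.8
top gold [293 214  20  20 310] [302.5 223.5] [19. 19.] 90 [ 609.1 -108.3   10. ] std V 29.2
top gold [480 260  16   5  30] [487.5 262.1] [ 2.2 15.4] 81 [ 497.  -660.4   10. ] std V 3.5
top gold [460 263  13   4  26] [466.  264.5] [12.  3.] 0 [ 489.4 -595.2   10. ] std V 4.9
top gold [304 266  20  20 332] [313.5 275.5] [19. 19.] 90 [ 453.9 -140.1   10. ] std V 6.6
top red [474 179  28   4  78] [487.5 180.7] [ 2.8 27.1] 87 [ 746.  -678.3   17. ] std V 9.3
top red [301 182  22  16 120] [311.5 189.5] [15. 21.] 90 [ 713.2 -135.7   17. ] std V 14.0
scene gold [272 140  11   4  32] [277.  141.5] [10.  3.] 0 [932.2 443.5  10. ] std V 7.2
scene gold [288 242  23  16 285] [299.  249.5] [15. 22.] 90 [ 606.4 -112.3   10. ] std V 28.1
scene gold [243 272  25  18 364] [255.  280.5] [17. 24.] 90 [ 451.5 -145.6   10. ] std V 21.4
scene red [207 201  39   9 109] [226.1 205.4] [ 4.  38.7] 82 [558.6 168.7  17. ] std V 6.3
scene red [324 222  27  16 111] [336.7 230.5] [25.8 13. ] 36 [ 731.4 -113.    17. ] std V 13.3
scene red [472 248  36  25 298] [489.1 259.8] [39.5  8.5] 28 [ 948.7 -426.7   17. ] std V 27.1
```

View pics/topc.png

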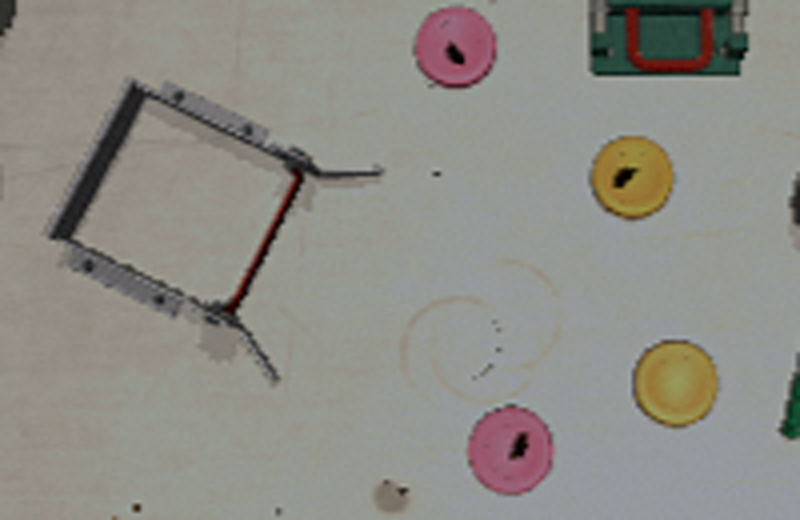

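View pics/scenec.png

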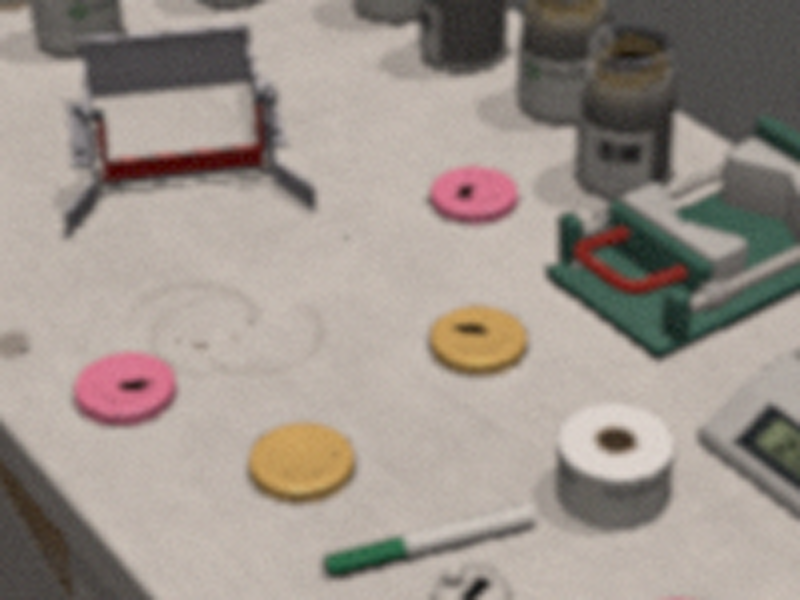

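The smeared cap is the gold one at top (303,224). The one at (314,275) is clean. The guide tips are at about (240,222) and (214,275), with the flap line running from (220,224) to (202,257).

Run:
```python
from h import *
import pickle
d=pickle.load(open("d0.pkl","rb"))
T=d["top"];S=d["scene"]
tc=lambda u,v:(u/4-.4+145,v/4-.4+180)
sc=lambda u,v:(u/4-.4+180,v/4-.4+165)
def pose(nm,R,L,off):
    R=R[:2];L=L[:2];y=(L-R)/np.linalg.norm(L-R);x=np.array([y[1],-y[0]])
    print(nm,np.round(R),np.round(L),"len",np.linalg.norm(L-R).round(1),"origin",np.round((R+L)/2+x*off,1),"yaw",np.degrees(np.arctan2(x[1],x[0])).round(1))
pose("tips top",ray(T,*tc(381,170),22),ray(T,*tc(277,381),22),53)
pose("tips scene",ray(S,*sc(314,200),22),ray(S,*sc(68,226),22),53)
pose("flap scene (116)",ray(S,*sc(263,155),17),ray(S,*sc(107,172),17),0)
pose("flap top",ray(T,*tc(300,175),28),ray(T,*tc(230,312),28),0)
pose("back top(124)",ray(T,*tc(146,94),50),ray(T,*tc(68,238),50),-136)
print("cap",[ray(T,*tc(632,177),9)[:2].round(1),ray(S,*sc(478,335),9)[:2].round(1)])
print("pink",ray(T,*tc(456,47),9)[:2],ray(T,*tc(511,449),9)[:2])
print("wrist view check", proj(T,[178,625,230]))
```

```text
tips top [610.  80.] [454. 152.] len 172.1 origin [553.8 163.9] yaw 65.3
tips scene [602.  68.] [450. 140.] len 168.3 origin [548.8 151.9] yaw 64.6
flap scene (116) [609. 145.] [508. 192.] len 111.7 origin [558.3 168.6] yaw 65.3
flap top [605. 139.] [503. 187.] len 112.3 origin [553.8 162.9] yaw 64.9
back top(124) [660. 251.] [554. 301.] len 118.0 origin [548.6 153.1] yaw 64.5
cap [array([ 608.2, -108.6]), array([ 610.3, -107.6])]
pink [707.87588336  25.86458533] [405.74307099 -19.12849445]
wrist view check [[-16.26602322 395.12494622]]
```

{"name": "move_arm", "arguments": {
  "targets": "0 -3.7 -2.3 0 0 0 7; 0 -3.4 -2.7 0 0 0 7; 0 -3.1 -2.8 0 0 0 7; 0 -2.7 -3.1 0 0 0 7; 0 -2.3 -3.4 0 0 0 7"
}}

```text
clock: 0.52
eef_pos: [237.6, 433.8, 231.0]
tool_rot: [3.141, 0.001, 2.242]
force: [0.1, 0.3, 0.4]
width: 42.4
gripper_force: 0.0
```

{"name": "move_arm", "arguments": {
  "targets": "-0.35 -1.9 -3.7 0 0 0 7; -0.35 -1.4 -3.9 0 0 0 7; -0.35 -1 -4 0 0 0 0; -0.35 -1 -4 0 0 0 0; -0.35 -1 -4 0 0 0 0"
}}

```text
clock: 0.93
eef_pos: [95.6, 286.1, 231.1]
tool_rot: [-3.141, 0.0, 2.007]
force: [-2.2, 1.0, 0.1]
width: 27.9
gripper_force: 0.0
```

```bash
cat > go.py <<'E'
import sys
from h import *
# args: target world x y z -> tool-frame delta (cm)
s=read_state(); from scipy.spatial.transform import Rotation as Ro
R=Ro.from_euler("xyz",s["tool_rot"]).as_matrix(); p=s["eef_pos"]
print("t",s["clock"],"p",p.round(1),"rpy deg",np.degrees(s["tool_rot"]).round(1),"w",round(s["width"],1),"F",np.round(s["force"],1),"q",np.round(s["qpos"],2))
for a in sys.argv[1:]:
    print(a,"delta cm",(R.T@(np.array(a.split(","),float)-p)/10).round(2))
E
python3 go.py 633,-163,230
```

```text
t 0.9333 p [ 95.6 286.1 231.1] rpy deg [-180.    0.  115.] w 27.9 F [-2.2  1.   0.1] q [-1.58  0.14  0.27  2.38 -0.06  0.63 -0.82]
633,-163,230 delta cm [-63.41  29.72   0.11]
```

I had the sign of the yaw coupling wrong, so the tool went inward. It is clear of everything, and I'm correcting it now.

{"name": "move_arm", "arguments": {
  "targets": "-0.35 -1.5 3.2 0 0 0 0; -0.35 -1.5 3.2 0 0 0 0; -0.35 -2.1 3 0 0 0 0; -0.35 -2.1 3 0 0 0 0; -0.35 -2.1 3 0 0 0 0"
}}

```text
clock: 1.35
eef_pos: [276.8, 268.6, 231.4]
tool_rot: [3.142, -0.0, 2.01]
force: [-0.3, 1.1, -0.9]
width: 27.8
gripper_force: 0.0
```

{"name": "move_arm", "arguments": {
  "targets": "-0.35 -2.1 3 0 0 0 0; -0.35 -2.1 3 0 0 0 0; -0.35 -2.4 2.8 0 0 0 0; -0.35 -2.6 2.6 0 0 0 0; -0.35 -3 2.4 0 0 0 0"
}}

```text
clock: 1.77
eef_pos: [453.7, 217.0, 230.9]
tool_rot: [-3.141, -0.001, 2.01]
force: [0.6, 0.9, -0.2]
width: 28.0
gripper_force: 0.0
```

```bash
python3 go.py 633,-163,230
```

```text
t 1.7667 p [453.7 217.  230.9] rpy deg [-180.    -0.   115.2] w 28.0 F [ 0.6  0.9 -0.2] q [-0.76  0.44  0.37  1.93 -0.22  0.81  0.17]
633,-163,230 delta cm [-42.02   0.06   0.07]
```

{"name": "move_arm", "arguments": {
  "targets": "-0.35 -4 0 0 0 0 0; -0.35 -4 0 0 0 0 0; -0.35 -4 0 0 0 0 0; -0.35 -4 0 0 0 0 0; -0.35 -4 0 0 0 0 0"
}}

```text
clock: 2.18
eef_pos: [537.3, 34.0, 231.0]
tool_rot: [-3.141, -0.0, 2.009]
force: [-0.2, 0.9, -0.5]
width: 27.9
gripper_force: 0.0
```

{"name": "move_arm", "arguments": {
  "targets": "-0.35 -4 0 0 0 0 0; -0.35 -4 0 0 0 0 0; -0.35 -4 0 0 0 0 0; -0.35 -4 0 0 0 0 0; -0.35 -4 0 0 0 0 0"
}}

```text
clock: 2.6
eef_pos: [622.1, -147.0, 230.9]
tool_rot: [-3.141, -0.001, 2.009]
force: [1.2, 0.3, 0.8]
width: 27.5
gripper_force: 0.0
```

{"name": "move_arm", "arguments": {
  "targets": "-0.35 0 0 3.5 0 0 0; -0.35 0 0 3.5 0 0 0; -0.35 0 0 3.5 0 0 0; -0.35 0 0 3.5 0 0 0; -0.35 0 0 0 0 0 0"
}}

```text
clock: 3.02
eef_pos: [616.4, -143.5, 84.0]
tool_rot: [-3.131, -0.009, 2.008]
force: [-1.0, -0.1, -0.9]
width: 27.7
gripper_force: 0.0
```

```bash
python3 go.py 633,-163,4
python3 - <<'E'
from h import *
im=cams.get_image("wrist"); cv2.imwrite("pics/w1.png",im["color"][:,:,::-1])
im=cams.get_image("top"); cv2.imwrite("pics/t1.png",cv2.resize(im["color"][150:320,140:400],None,fx=3,fy=3)[:,:,::-1])
E
```

```text
t 3.0167 p [ 616.4 -143.5   84. ] rpy deg [-179.4   -0.5  115.1] w 27.7 F [-1.  -0.1 -0.9] q [ 0.01  0.81  0.29  1.68 -0.32  0.72  0.9 ]
633,-163,4 delta cm [-2.54  0.76  7.97]
```

View pics/w1.png

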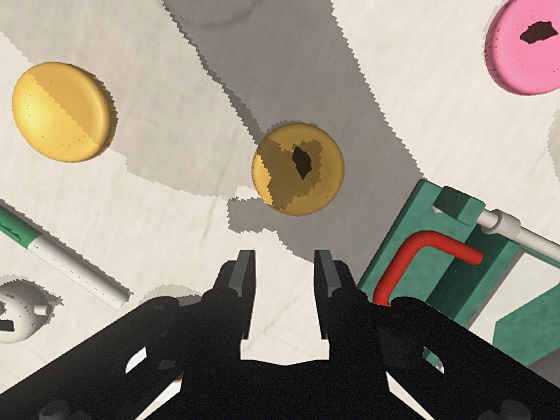

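The wrist view shows the smeared cap ahead at (298,170), between and in front of the fingers. The green fixture is to the right, with its edge at about (370,280).

Run:
```python
from h import *
im=cams.get_image("wrist")
s=read_state();p=s["eef_pos"]
h=cv2.cvtColor(im["color"],cv2.COLOR_RGB2HSV)
print("cap",ray(im,298,169,10).round(1),"green edge",ray(im,372,283,10).round(1),ray(im,430,185,30).round(1),"pink",ray(im,530,45,10).round(1))
print("p",p)
c=ray(im,298,169,10)[:2]
O=np.array([554,163.]);a=np.radians(65);x=np.array([np.cos(a),np.sin(a)]);y=np.array([-x[1],x[0]])
print("cap box",x@(c-O),y@(c-O))
for tx in(-80,-100,-120):
    g=O+x*tx-c; print(tx,np.linalg.norm(g),np.degrees(np.arctan2(g[1],g[0])),(c-60*g/np.linalg.norm(g)).round(1))
```

```text
cap [ 615.5 -110.7   10. ] green edge [ 704.  -165.1   10. ] [693.2 -81.9  30. ] pink [711.8  19.6  10. ]
p [ 622.59571494 -145.74784071   92.42902788]
cap box -222.03153451760235 -171.43356479469716
-80 222.62619777475086 115.35848438909895 [ 641.2 -164.9]
-100 210.43089733909895 119.55560246390701 [ 645.1 -162.9]
-120 199.49912574804506 124.24030461015134 [ 649.3 -160.3]
```

{"name": "move_arm", "arguments": {
  "targets": "-0.35 -2.5 0.6 0 0 0 0; -0.35 0 0 2 0 0 0; -0.35 0 0 2 0 0 0; -0.35 0 0 2 0 0 0; -0.35 0 0 1.2 0 0 0"
}}

```text
clock: 3.58
eef_pos: [639.3, -165.7, 20.6]
tool_rot: [3.139, 0.002, 2.009]
force: [-1.3, 1.2, -0.3]
width: 27.8
gripper_force: 0.0
```

{"name": "move_arm", "arguments": {
  "targets": "-0.35 0 0 0.8 0 0 0; -0.35 0 0 0.5 0 0 0; -0.35 0 0 0 0 0 0; -0.35 0 0 0 0 0 0"
}}

```text
clock: 3.92
eef_pos: [638.7, -165.6, 7.3]
tool_rot: [3.14, 0.001, 2.009]
force: [1.3, -1.6, -0.0]
width: 27.8
gripper_force: 0.0
```

```bash
python3 - <<'E'
from h import *
im=cams.get_image("wrist"); h=cv2.cvtColor(im["color"],cv2.COLOR_RGB2HSV)
cv2.imwrite("pics/w2.png",im["color"][:,:,::-1])
E
python3 go.py 517,85,4
```

```text
t 3.9667 p [ 638.8 -165.7    7.5] rpy deg [1.799e+02 1.000e-01 1.151e+02] w 27.9 F [-0.8  0.1  0.4] q [ 0.07  0.94  0.25  1.63 -0.35  0.61  0.95]
517,85,4 delta cm [27.87 -0.4   0.31]
```

View pics/w2.png

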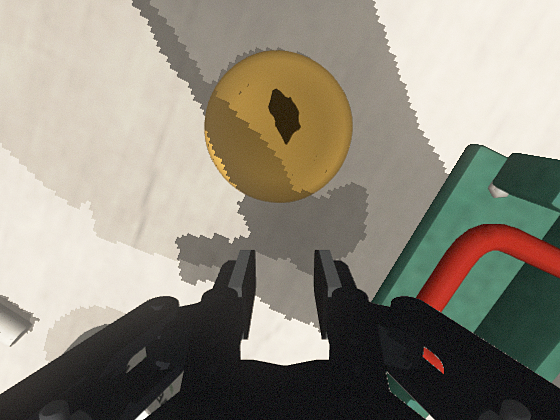

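The cap is centred ahead of the fingers at (280,127), so I'll start pushing.

{"name": "move_arm", "arguments": {
  "targets": "-0.35 0.7 0 0.4 0 0 0; -0.35 0.7 0 0 0 0 0; -0.35 0.8 0 0 0 0 0; -0.35 1 0 0 0 0 0; -0.35 1 0 0 0 0 0"
}}

```text
clock: 4.38
eef_pos: [619.6, -126.0, 2.4]
tool_rot: [3.142, -0.0, 2.009]
force: [0.2, 0.7, -0.1]
width: 27.4
gripper_force: 0.0
```

{"name": "move_arm", "arguments": {
  "targets": "-0.35 1 0 0 0 0 0; -0.35 1 0 0 0 0 0; -0.35 1 0 0 0 0 0; -0.35 1 0 0 0 0 0; -0.35 1 0 0 0 0 0"
}}

```text
clock: 4.8
eef_pos: [598.5, -81.1, 2.4]
tool_rot: [3.142, 0.0, 2.009]
force: [0.5, 0.2, -0.0]
width: 27.8
gripper_force: 0.1
```

```bash
python3 - <<'E'
from h import *
im=cams.get_image("wrist"); h=cv2.cvtColor(im["color"],cv2.COLOR_RGB2HSV)
cv2.imwrite("pics/w3.png",im["color"][:,:,::-1])
E
python3 go.py 537,54.5,4
```

```text
t 4.85 p [597.3 -78.1   2.1] rpy deg [-180.    -0.2  115.2] w 27.5 F [-1.7  2.1 -0.3] q [-0.06  0.89  0.23  1.8  -0.39  0.49  0.88]
537,54.5,4 delta cm [14.57  0.2  -0.14]
```

View pics/w3.png

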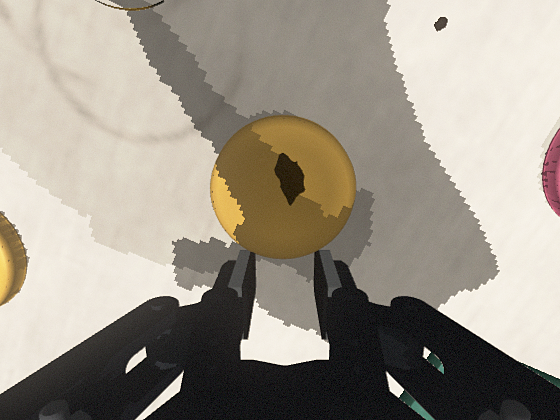

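The cap is cradled symmetrically at (283,187). I'll continue pushing.

{"name": "move_arm", "arguments": {
  "targets": "-0.35 1.2 0 0 0 0 0; -0.35 1.2 0 0 0 0 0; -0.35 1.2 0 0 0 0 0; -0.35 1.2 0 0 0 0 0; -0.35 1.2 0 0 0 0 0"
}}

```text
clock: 5.27
eef_pos: [572.8, -26.4, 2.3]
tool_rot: [-3.142, -0.0, 2.009]
force: [-0.4, -0.1, 0.2]
width: 27.8
gripper_force: 0.1
```

{"name": "move_arm", "arguments": {
  "targets": "-0.35 1.2 0 0 0 0 0; -0.35 1.2 0 0 0 0 0; -0.35 1.2 0 0 0 0 0; -0.35 1.2 0 0 0 0 0; -0.35 1.2 0 0 0 0 0"
}}

```text
clock: 5.68
eef_pos: [547.5, 27.7, 2.3]
tool_rot: [3.142, -0.0, 2.009]
force: [0.3, 0.3, -0.1]
width: 27.6
gripper_force: 0.1
```

{"name": "move_arm", "arguments": {
  "targets": "-0.35 1.0 0 0 0 0 0; -0.35 0.8 0 0 0 0 0; -0.35 0.4 0 0 0 0 0; -0.35 0 0 0 0 0 0"
}}

```text
clock: 6.02
eef_pos: [538.2, 47.8, 2.2]
tool_rot: [-3.141, -0.001, 2.01]
force: [-0.8, 0.2, 0.5]
width: 27.7
gripper_force: 0.0
```

```bash
cat > cap.py <<'E'
from h import *
O=np.array([554,163.]);a=np.radians(65);x=np.array([np.cos(a),np.sin(a)]);y=np.array([-x[1],x[0]])
for n in("wrist","top","scene"):
    im=cams.get_image(n); h=cv2.cvtColor(im["color"],cv2.COLOR_RGB2HSV)
    m=cv2.morphologyEx(cv2.inRange(h,(15,110,60),(30,255,255)),cv2.MORPH_CLOSE,np.ones((7,7)))
    for c in cv2.findContours(m,cv2.RETR_EXTERNAL,cv2.CHAIN_APPROX_NONE)[0]:
        if cv2.contourArea(c)<(3000 if n=="wrist" else 100): continue
        (u,v),r=cv2.minEnclosingCircle(c); w=ray(im,u,v,9)[:2]
        if w[0]<800 and abs(w[1])<400: print(n,round(u),round(v),round(r),"world",w.round(1),"box",round(x@(w-O),1),round(y@(w-O),1))
    if n=="wrist": cv2.imwrite("pics/wl.png",im["color"][:,:,::-1])
    if n=="top": cv2.imwrite("pics/tl.png",cv2.resize(im["color"][150:320,140:400],None,fx=3,fy=3)[:,:,::-1])
p=read_state()["eef_pos"][:2];print("tcp box",x@(p-O),y@(p-O))
E
python3 cap.py; python3 go.py 517,85,4
```

```text
wrist 282 184 73 world [520.4  84.9] box -85.0 -2.6
top 314 276 11 world [ 453.9 -140.2] box -317.1 -37.5
scene 255 280 13 world [ 452.1 -144.6] box -321.9 -37.6
scene 228 228 8 world [509.9  76.6] box -97.0 3.4
tcp box -112.56153160347719 -36.054251581106314
t 6.1667 p [539.1  45.7   2.4] rpy deg [180.   0. 115.] w 27.7 F [-0.5 -0.5  0. ] q [-0.28  0.85  0.22  1.98 -0.47  0.37  0.74]
517,85,4 delta cm [ 4.49 -0.34 -0.17]
```

{"name": "move_arm", "arguments": {
  "targets": "-0.35 -2 0 0 0 0 0; -0.35 -1 0 0 0 0 0; -0.35 0 0 -3 0 0 0; -0.35 0 0 -4 0 0 7; -0.35 0 0 -3 0 0 7"
}}

```text
clock: 6.58
eef_pos: [551.9, 17.5, 104.1]
tool_rot: [3.141, 0.0, 1.755]
force: [0.9, -0.7, -0.3]
width: 27.8
gripper_force: 0.0
```

{"name": "move_arm", "arguments": {
  "targets": "-0.35 0 0 0 0 0 7; -0.35 0 0 0 0 0 7; -0.35 0 0 0 0 0 7; -0.35 0 0 0 0 0 7; -0.35 0 0 0 0 0 7"
}}

```text
clock: 7.0
eef_pos: [551.8, 18.3, 102.6]
tool_rot: [3.141, -0.0, 1.146]
force: [-0.9, -0.7, -0.1]
width: 27.9
gripper_force: 0.0
```

{"name": "move_arm", "arguments": {
  "targets": "-0.35 0 0 0 0 0 1; -0.35 0 0 0 0 0 0"
}}

```text
clock: 7.17
eef_pos: [551.5, 18.6, 102.2]
tool_rot: [3.141, 0.001, 1.137]
force: [0.8, 0.4, 0.0]
width: 27.8
gripper_force: 0.0
```

```bash
python3 cap.py; python3 go.py 497,35,90
```

```text
wrist 208 148 45 world [522.7  83.6] box -85.1 -5.2
top 314 276 11 world [ 453.9 -140.2] box -317.1 -37.5
scene 255 280 13 world [ 452.1 -144.6] box -321.9 -37.6
scene 230 228 11 world [517.2  76.2] box -94.2 -3.4
tcp box -131.59273864225963 -58.59372995046641
t 7.3167 p [551.5  19.  102.3] rpy deg [180.   -0.   65.2] w 27.8 F [ 0.2  0.4 -0.1] q [-0.45  0.75  0.58  1.92 -0.64  0.67  0.1 ]
497,35,90 delta cm [-0.83 -5.62  1.23]
```

{"name": "move_arm", "arguments": {
  "targets": "-0.35 -0.3 -2 0 0 0 0; -0.35 -0.3 -2 0 0 0 0; -0.35 -0.3 -1.5 0 0 0 0; -0.35 0 0 0 0 0 0; -0.35 0 0 0 0 0 0"
}}

```text
clock: 7.73
eef_pos: [497.9, 34.4, 102.6]
tool_rot: [3.141, -0.001, 1.137]
force: [0.2, 0.4, 0.4]
width: 27.5
gripper_force: 0.0
```

```bash
python3 cap.py; python3 go.py 498,34,3
```

```text
wrist 285 136 45 world [522.   83.9] box -85.2 -4.4
top 314 276 11 world [ 453.9 -140.2] box -317.1 -37.5
scene 255 280 12 world [ 451.9 -144.3] box -321.7 -37.4
scene 230 228 11 world [517.1  76.2] box -94.2 -3.2
tcp box -140.14528838153817 -4.99984176045454
t 7.8833 p [499.3  33.9 102.5] rpy deg [179.9  -0.   65.1] w 27.8 F [ 1.2  0.2 -0.1] q [-0.49  0.69  0.56  2.06 -0.67  0.58  0.11]
498,34,3 delta cm [-0.05 -0.14  9.95]
```

View pics/wl.png

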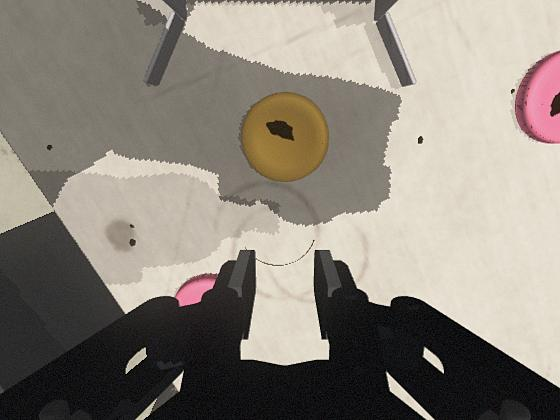

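The cap at (285,136) lies in line with the fingers. The guide tips at (152,84) and (409,84) are level and nearly symmetric, so the heading is right. I'll refine the doorway origin from them.

Run:
```python
from h import *
im=cams.get_image("wrist"); L=ray(im,154,85,22)[:2]; R=ray(im,409,84,22)[:2]
y=(L-R)/np.linalg.norm(L-R); x=np.array([y[1],-y[0]]); O=(L+R)/2+53*x
p=read_state()["eef_pos"][:2]; c=ray(im,285,136,9)[:2]
print(L,R,np.linalg.norm(L-R),"O",O,"yaw",np.degrees(np.arctan2(x[1],x[0])))
print("cap box",x@(c-O),y@(c-O),"tcp box",x@(p-O),y@(p-O))
```

```text
[461.79253455 148.27407834] [609.67581756  80.43195445] 162.70224082512834 O [557.8336416  162.52576411] yaw 65.35649575919399
cap box -85.99188840546184 -2.136909324392713 tcp box -141.43812141339373 -0.23881045520561792
```

{"name": "move_arm", "arguments": {
  "targets": "-0.35 0 0 3 0 0 0; -0.35 0 0 3 0 0 0; -0.35 0 0 2 0 0 0; -0.35 0 0 1 0 0 0; -0.35 0 0 0.5 0 0 0"
}}

```text
clock: 8.35
eef_pos: [497.6, 33.9, 5.9]
tool_rot: [-3.14, 0.001, 1.135]
force: [0.1, 0.2, 0.2]
width: 27.7
gripper_force: 0.0
```

{"name": "move_arm", "arguments": {
  "targets": "-0.35 0.5 0 0.4 0 0 0; -0.35 0.5 0 0 0 0 0; -0.35 0.8 0 0 0 0 0; -0.35 1 0 0 0 0 0; -0.35 1 0 0 0 0 0"
}}

```text
clock: 8.77
eef_pos: [514.8, 70.4, 4.1]
tool_rot: [3.14, -0.001, 1.137]
force: [-0.7, -0.0, 0.6]
width: 27.7
gripper_force: 0.1
```

```bash
python3 cap.py; python3 go.py 563,180,3
```

```text
wrist 285 188 71 world [532.5 106. ] box -60.8 -4.6
top 314 276 11 world [ 453.9 -140.2] box -317.1 -37.5
scene 255 280 13 world [ 452.1 -144.6] box -321.9 -37.6
scene 228 222 9 world [526.3 105. ] box -64.3 0.6
tcp box -100.39385363442538 -3.2354599997104567
t 8.9167 p [514.5  70.6   3.6] rpy deg [ 1.799e+02 -1.000e-01  6.530e+01] w 27.6 F [-0.  -0.5 -0. ] q [-0.44  0.86  0.39  2.04 -0.83  0.4   0.17]
563,180,3 delta cm [11.96 -0.17  0.08]
```

{"name": "move_arm", "arguments": {
  "targets": "-0.35 1 0 0 0 0 0; -0.35 1 0 0 0 0 0; -0.35 1 0 0 0 0 0; -0.35 1 0 0 0 0 0; -0.35 1 0 0 0 0 0"
}}

```text
clock: 9.33
eef_pos: [535.3, 115.4, 3.3]
tool_rot: [-3.142, -0.0, 1.136]
force: [0.2, -0.5, 0.9]
width: 28.0
gripper_force: 0.3
```

{"name": "move_arm", "arguments": {
  "targets": "-0.35 1 0 0 0 0 0; -0.35 1 0 0 0 0 0; -0.35 0.8 0 0 0 0 0; -0.35 0.8 0 0 0 0 0; -0.35 0.8 0 0 0 0 0"
}}

```text
clock: 9.75
eef_pos: [552.3, 152.1, 3.1]
tool_rot: [-3.141, 0.004, 1.133]
force: [-11.6, -19.7, 7.4]
width: 27.4
gripper_force: 0.8
```

```bash
python3 cap.py; python3 go.py 563,180,3
```

```text
wrist 285 190 72 world [570.  187.4] box 28.8 -4.1
top 314 276 11 world [ 453.9 -140.2] box -317.1 -37.5
scene 255 280 13 world [ 452.1 -144.6] box -321.9 -37.6
tcp box -11.15672413259853 -3.3396833501314545
t 9.9 p [552.3 151.5   2.8] rpy deg [-180.     0.2   64.9] w 27.9 F [-2.  -5.4 -0.6] q [-0.62  0.92  0.48  1.89 -0.8   0.54 -0.02]
563,180,3 delta cm [ 3.04 -0.24 -0.03]
```

View pics/wl.png

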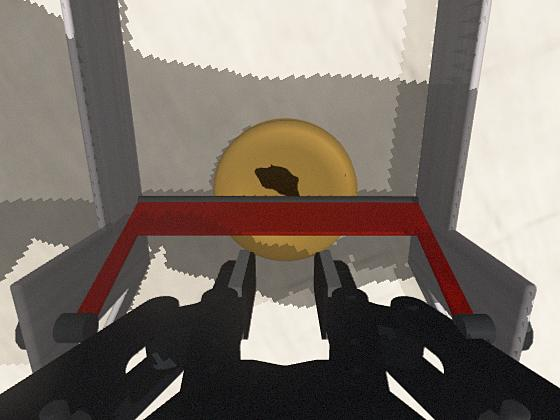

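The flap is resting open on the cap, which is about 29 mm in at (285,190). There was a push-back of about 22 N, so I'll check what is touching before going further.

Run:
```python
from h import *
s=read_state(); print(s["force"],s["torque"],s["eef_pos"],s["clock"])
im=cams.get_image("scene"); a=im["color"][165:265,180:313]; cv2.imwrite("pics/s9.png",cv2.resize(a,None,fx=6,fy=6,interpolation=2)[:,:,::-1])
s=read_state(); print(s["force"],s["torque"],s["eef_pos"],s["clock"])
```

```text
[-1.96329488 -5.36241971 -0.58664029] [-0.88845934  0.36313705 -0.22386648] [552.31174567 151.47716287   2.83991382] 9.9
[-2.33519753 -5.38464941 -1.24738679] [-0.81397036  0.26634005 -0.252826  ] [552.3388166  151.41126018   2.85849633] 9.95
```

View pics/s9.png

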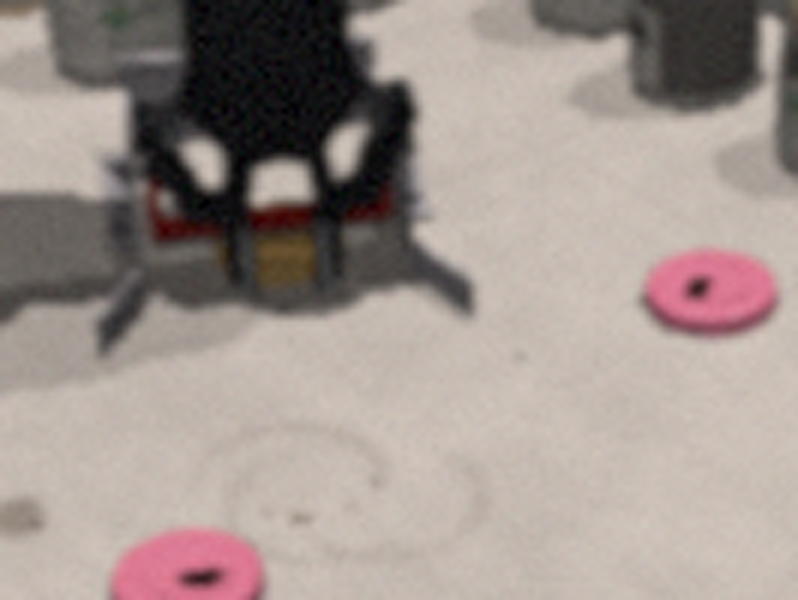

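The scene crop shows the wide finger linkage meeting the doorway cheeks. The moment points to the right side, about 40 mm off axis. I'll back off, shut the fingers to narrow the linkage, shift left slightly, and push with shut fingertips.

{"name": "move_arm", "arguments": {
  "targets": "-0.35 -1 0 0 0 0 0; -0.35 -1 -0.2 -0.2 0 0 0; -1 0 0 0 0 0 0; -1 0 0 0 0 0 0; -1 0 0 0 0 0 0"
}}

```text
clock: 10.37
eef_pos: [543.4, 137.2, 5.5]
tool_rot: [3.142, -0.001, 1.136]
force: [0.1, 1.0, 0.4]
width: 0.2
gripper_force: 0.0
```

{"name": "move_arm", "arguments": {
  "targets": "-1 0 0 0 0 0 0; -1 0 0 0 0 0 0; -1 0 0 0 0 0 0"
}}

```text
clock: 10.62
eef_pos: [543.3, 137.2, 5.3]
tool_rot: [3.142, -0.0, 1.137]
force: [0.2, 0.1, -0.1]
width: 0.4
gripper_force: 0.0
```

```bash
python3 cap.py; python3 go.py 563,180,4; cp pics/wl.png pics/w10.png
```

```text
wrist 290 146 73 world [570.2 187.9] box 29.4 -4.2
top 314 276 11 world [ 453.9 -140.2] box -317.1 -37.5
scene 255 280 12 world [ 451.9 -144.3] box -321.7 -37.4
tcp box -28.177578549662996 -1.1652718063358625
t 10.7667 p [543.1 137.    5.2] rpy deg [-180.    -0.    65.1] w -0.0 F [0.1 0.9 0.7] q [-0.59  0.9   0.46  1.93 -0.81  0.51  0.02]
563,180,4 delta cm [ 4.74 -0.01  0.12]
```

{"name": "move_arm", "arguments": {
  "targets": "-1 0.8 0.1 0.1 0 0 0; -1 0.8 0 0 0 0 0; -1 0.6 0 0 0 0 0; -1 0.5 0 0 0 0 0"
}}

```text
clock: 11.1
eef_pos: [555.8, 162.3, 4.2]
tool_rot: [-3.142, -0.0, 1.137]
force: [0.2, 0.4, -0.3]
width: 0.1
gripper_force: 0.1
```

{"name": "move_arm", "arguments": {
  "targets": "-1 0.5 0 0 0 0 0; -1 0.5 0 0 0 0 0"
}}

```text
clock: 11.27
eef_pos: [559.7, 170.5, 4.2]
tool_rot: [-3.142, 0.0, 1.136]
force: [0.1, -0.4, 0.6]
width: -0.0
gripper_force: 0.2
```

```bash
python3 cap.py; python3 go.py 563,180,4
```

```text
wrist 293 179 72 world [582.2 208.1] box 52.8 -6.5
top 314 276 11 world [ 453.9 -140.2] box -317.1 -37.5
scene 255 280 13 world [ 452.1 -144.6] box -321.9 -37.6
tcp box 9.093404674913632 -2.01598527944617
t 11.4167 p [559.7 170.4   4.2] rpy deg [180.   -0.   65.1] w -0.2 F [-0.7  0.4 -0.1] q [-0.65  0.93  0.5   1.86 -0.79  0.56 -0.06]
563,180,4 delta cm [ 1.01 -0.1   0.02]
```

View pics/wl.png

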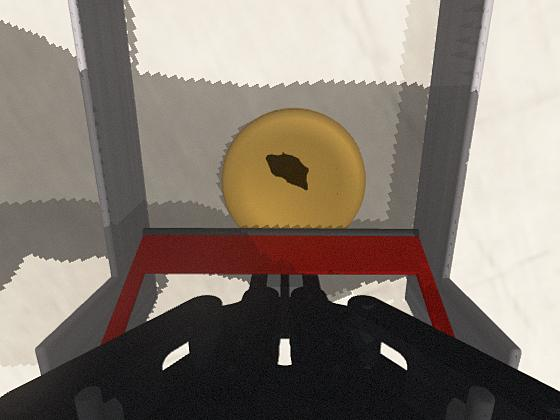

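The shut fingers pass freely. The cap at (293,179) is about 53 mm in, so I'll push about 14 mm more and then withdraw.

{"name": "move_arm", "arguments": {
  "targets": "-1 0.5 0 0 0 0 0; -1 0.5 0 0 0 0 0; -1 0.4 0 0 0 0 0; -1 0 0 0 0 0 0"
}}

```text
clock: 11.75
eef_pos: [565.2, 181.4, 4.4]
tool_rot: [-3.141, 0.002, 1.136]
force: [-1.2, -2.8, 3.3]
width: -0.2
gripper_force: 2.3
```

```bash
python3 cap.py; python3 go.py 563,180,4
```

```text
wrist 296 179 72 world [588.7 218.7] box 65.1 -7.9
top 314 276 11 world [ 453.9 -140.2] box -317.1 -37.5
scene 255 280 13 world [ 452.1 -144.6] box -321.9 -37.6
tcp box 21.412384335183024 -2.3222801842781404
t 11.9 p [565.2 181.4   4.4] rpy deg [-1.8e+02  1.0e-01  6.5e+01] w -0.1 F [-3.1 -4.2  3.1] q [-0.66  0.94  0.51  1.83 -0.79  0.59 -0.09]
563,180,4 delta cm [-0.22 -0.14  0.04]
```

The cap is at x≈65 mm, y≈-8 mm. I'm drawing back straight.

{"name": "move_arm", "arguments": {
  "targets": "-1 -1 0 0 0 0 0; -1 -1 0 0 0 0 0; -1 -2 0 0 0 0 0; -1 -2 0 0 0 0 0; -1 -2.5 0 0 0 0 0"
}}

```text
clock: 12.32
eef_pos: [529.6, 105.9, 4.3]
tool_rot: [3.141, -0.001, 1.138]
force: [1.0, -0.1, -0.4]
width: 0.4
gripper_force: 0.0
```

{"name": "move_arm", "arguments": {
  "targets": "-1 -2.5 0 0 0 0 0; -1 0 0 -3 0 0 0; -1 0 0 -4 0 0 0; -1 0 0 -3 0 0 0; -1 0 0 0 0 0 0"
}}

```text
clock: 12.73
eef_pos: [522.5, 82.1, 109.3]
tool_rot: [3.134, -0.006, 1.134]
force: [-0.2, -0.3, -0.4]
width: -0.3
gripper_force: 0.0
```

```bash
python3 cap.py; python3 go.py 563,180,4
```

```text
top 314 276 11 world [ 453.9 -140.2] box -317.1 -37.5
scene 255 280 13 world [ 452.1 -144.6] box -321.9 -37.6
scene 226 198 9 world [585.3 215.6] box 60.9 -6.2
tcp box -87.17908139053355 -1.9422960322250873
t 12.8833 p [518.9  83.2 104.4] rpy deg [-1.80e+02 -1.00e-01  6.51e+01] w 0.3 F [ 0.2 -0.3 -0.2] q [-0.59  0.72  0.6   1.99 -0.68  0.64  0.02]
563,180,4 delta cm [10.63 -0.08 10.05]
```

View pics/wl.png

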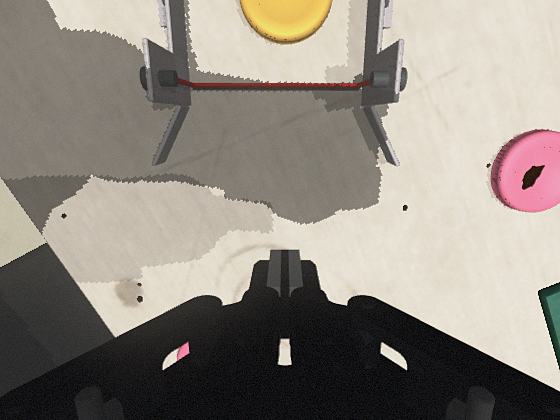

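The flap hangs shut, seen as a thin red line at row 85. The cap lies inside behind it at (287,10), clear of the flap, and the fingers are free. I'm handing the job in.

```bash
python3 -c "
from cell import order; print(order.finish_job())"
```

```text
the job is handed in; nothing more can be done
None
```

I pushed the smeared cap through the flap to about 61–65 mm past the doorway. The flap hangs shut behind it, the clean cap was measured unmoved and nothing else was seen touched, and the job is handed in; no verdict came back.

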